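# Spot-check a spare calibrator insert with the infrared thermometer

## Robot

A 6-joint arm with a two-finger parallel gripper is mounted at the origin on a cart in front of the work surface, level with it; the furniture and walls round the work are solid. World frame = base frame: x ahead of the robot, y to its left, z up, the work surface at z = 0. Lengths are in m, angles in rad, forces in N, time in s.
With the tool pointing down it reaches from about 0.325 to 0.775 m from the base axis. Payload 5.5 kg.
Tool frame: the origin (TCP) lies at the very end of the fingers, on their centre line; the grasp point (between the pads) lies 19 mm behind it (ctrl.grasp_offset is the distance from the TCP to the grasp point, in m); z points along the fingers, y is the line along which they close (so a half turn about z gives the same grasp; the last joint's range is limited). The gripper opens to 85 mm and grips with 20 to 120 N. Pads are 22 mm wide; open, the fingers measure 114 mm over their backs; the gripper's body (76 mm by 85 mm) begins 54 mm behind the grasp point. The pads swing forward as they close: fully open they stand 13 mm farther back than shut.
Start: joints at [-1.177, 0.091, 1.231, -0, 1.82, -0.057], TCP at [0.261, -0.54, 0.231] pointing down, gripper open.
Joint ranges: [-2.87, 2.87], [-0.86, 2.18], [0.17, 2.46], [-1.51, 4.65], [0.06, 2.69], [-2.65, 2.65]. Speed limits (rad/s): [2.57, 2.57, 3.01, 3.14, 3.14, 3.14].

## Interface

Orientations are given as a rotation vector (axis times angle).
In Python, from rig import ctrl gives the robot as it stands.
- The arm moves only by the tool drive_tool, never from a script. Its argument "steps" is a list that holds one entry, the list of rows, each a list of 4 numbers: the shift along the tool's x, y, z in m, then the turn about the tool's z in units of 8 degrees (1.0 is 8 degrees). A call has 1 to 8 rows; each row is the pose to reach, as a shift and turn from the pose commanded when the call began, along the tool's axes at that moment; what a row does not reach only later rows make up. A row lasts 1/8 s, in which the tool goes at most 62.5 mm and 10.7 degrees, less where a joint would pass 70% of its speed; a pose out of reach is approached as far as the arm can. A call with a gripper value outside its range is refused whole. "gripper" is the opening, from 0 (shut) to 1 (fully open), set as the call begins (left out, the last holds). The fingers move at their own pace and stop on an object; "newtons" is the grip in N (left out, the last holds). Time passes only in rows, so rows that repeat a pose let the fingers close. It gives the time, the measured TCP pose, the force, the opening and the grip force at its end, in the units of the state.
- ctrl.read_state(): the state, without advancing time (a new reading comes with each control period).
- ctrl.snapshot(name): name is "scene" or "top"; returns a dict with "img" (480x640x3 uint8, red, green, blue), "z_map" (480x640 float32, m along the optical axis (not along the pixel's ray), 0 where there is no reading), "camera_matrix" (3x3 intrinsics, pixels), "rvec" (rotation vector, rad) and "tvec" (3), from world to camera coordinates, as OpenCV has them. Camera axes: x right, y down, z forward; pixel columns grow to the right and rows downward; lengths in m; the calibration is good to about 2 mm. A picture is of the moment at which its call begins.
- ctrl.finish_job(): hands the job in; it is judged then, once.
The state is a dict: "time_s": time; "qpos": joint angles; "joint_velocities": joint speeds; "joint_torque": joint torques, N m; "position": TCP position; "tcp_rot": TCP orientation; "force": force on the tool from outside, world axes, zero at the start; "moment": the same for the moment, N m; "grip_width": finger opening in m; "grip_force": force on a finger pad.
Only numpy, scipy, OpenCV 4.12 (cv2) and the standard library are available. Lean on these libraries where they do the work, as an engineer would, in place of code of your own. Each camera call takes 0.05 s, during which the arm holds its last target. There are 200 camera calls.

## Task

Swing the white dust cover of the insert rack (it has a pull bar on top) right back so that it stays open, and draw the longest metal insert up out of its socket, leaving the other two in theirs. It may still be hot, so show it to the infrared thermometer in the gripper: upright and still in mid-air, squarely in front of the lens, about 10 cm from it, its middle level with the lens, and finish while holding it there. Do not bump the thermometer or shift the things lying on the bench.

Things in the scene. Friction and masses are not known exactly. Their poses are not given: they have to be found in the camera images.
- rack: fixed rack: grey block 110 x 262 mm, top 52 mm above the bench, on a 124 x 276 mm base plate. Origin under the block's middle at bench height; x from front (robot side) to hinge side, y along the sockets, z up. Four sockets, 36 mm wide, 46 mm deep, at x = +10 mm, y = -93, -31, +31, +93 mm; the one at +93 is empty, the three inserts stand in the others in any order
- cover (a joint): angle of the dust cover, 0 = shut, grows as its front is lifted, stop at 2.1 rad. Box of white sheet 106 x 258 x 80 mm, open below, 0.45 kg, over the block, hiding the inserts. Damped, easy hinge: below about 0.7 rad it falls shut, past about 0.9 rad it sinks open to the stop by its own weight in about 2 s and stays. Open, it lies wholly behind the hinge, 150 mm high
- cover_hinge (a point): middle of the cover's hinge line, at the back top edge of the block, 53 mm behind the rack's origin and 54 mm above the bench; the line runs along the rack's y. Its axes turn with the cover (equal to the rack's when shut).
- cover_bar (a point): middle of the cover's pull bar: round, 10 mm thick, along the rack's y, 90 mm free between its legs, axis 38 mm above the top sheet and 12 mm behind the cover's front edge. Shut, it lies 94 mm in front of the hinge line and 118 mm above it; it turns about that line with the cover, and so do its axes
- insert_long_mid (a point): centre (half-way up) of the longest insert, the one to take: plain round metal sleeve, 30 mm in diameter, 115 mm long, 0.45 to 0.85 kg. In its socket it stands upright, its top 69 mm above the block (121 mm above the bench). z is along its axis.
- insert_thin_mid (a point): centre of the thin insert, 26 mm in diameter, 95 mm long (its top 49 mm above the block); stays in its socket
- insert_short_mid (a point): centre of the short thick insert, 34 mm in diameter, 72 mm long (its top 26 mm above the block); stays in its socket
- lens (a point): centre of the infrared thermometer's lens: front end of a level steel tube, 33 mm thick, 90 mm long, on a post, fixed; lens 125 mm above the bench. It looks along its -x axis (to the robot's side); y level, z up. Tube at x = 0 to +90 mm, foot (74 mm wide) at x = -2 to +82 mm, clamp 22 mm above the axis
- probe: temperature probe lying on the bench on the left, 280 mm long along its y axis, 15 mm thick, origin under its middle; leave alone
- loupe: black eye loupe, 43 mm wide, 30 mm high, standing on the bench, origin under its middle; leave alone
- calculator: calculator lying on the bench, 118 x 74 x 12 mm, origin under its middle; leave alone
Things that resemble listed ones, but are neither listed nor needed, are in the scene too. Leave any brown or yellow look-alike of the part that bears lens alone.

How it is judged:
On the way, in this order (a step that is already met when the one before it is completed fails the run):
1. the cover is swung right back while the long insert still stands in its socket (value of joint cover above 1.8 rad and z of insert_long_mid in the frame of rack below 0.075 m), for 0.2 s.
2. the long insert is drawn up clear of its socket (z of insert_long_mid in the frame of rack above 0.112 m), for 0.1 s.
At the end, for the whole second after the job is handed in: Cover open (over 1.8 rad); long insert held by the fingers alone, still (under 2 cm/s), upright within 0.17 rad, its centre 60 to 140 mm in front of the lens, within 13 mm sideways of its axis and 30 mm of its height; the other two inserts in their sockets (value of joint cover above 1.8 rad and x of insert_long_mid in the frame of lens between -0.14 and -0.06 m and y of insert_long_mid in the frame of lens between -0.013 and 0.013 m and z of insert_long_mid in the frame of lens between -0.03 and 0.03 m and angle between insert_long_mid's own z axis and vertical below 0.17 rad and linear speed of insert_long below 0.02 m/s and contact force between the fingers and insert_long above 2 N and z of insert_thin_mid in the frame of rack below 0.06 m and z of insert_short_mid in the frame of rack below 0.05 m and angle between each of insert_thin_mid, insert_short_mid's own z axis and vertical below 0.3 rad); the arm keeps its last pose, push and grip.
It fails at once if another insert is drawn out of its socket (z of insert_thin_mid in the frame of rack above 0.075 m or z of insert_short_mid in the frame of rack above 0.063 m).
It fails at once if the thermometer is bumped (over 5 N) (contact force between any of the arm, the fingers, insert_long and ir_sensor above 5 N).
It fails at once if a thing lying on the bench is shifted by more than 3 cm (distance of any of probe, loupe, calculator from where it was at the start of the episode above 0.03 m).
It also fails if it takes over 50 s, if anything falls off the work surface, if the arm or the gripper's body presses on something with over 40 N, if the wrist force passes 120 N, or if a joint passes its speed limit or range.

## Working session

There is one attempt and no reset: what is moved stays moved. The work goes in short steps, Python scripts to look and compute and a tool call to move; the robot and the scene stay as the last step left them, time stands still between calls to the robot, and variables do not carry over. Pictures are saved under pics/ and viewed, at most 10 in all, crops included, and the job is handed in when it is done.

Besides the shell and the picture viewer there is one more tool, called after "Request:" in YAML: its name, and indented under it one key for each argument. drive_tool: Moves the arm, as the interface text tells. Its arguments: {"type":"object","properties":{"steps":{"type":"array","items":{"type":"array","items":{"type":"array","items":{"type":"number"}}}},"gripper":{"type":"number"},"newtons":{"type":"number"}},"required":["steps"]}

```bash
mkdir -p pics; cat > h.py <<'E'
import numpy as np,cv2
from rig import ctrl
def snap(n,f=None):
    s=ctrl.snapshot(n); R=cv2.Rodrigues(np.array(s["rvec"]))[0]; t=np.array(s["tvec"]).ravel(); K=np.array(s["camera_matrix"])
    z=s["z_map"]; v,u=np.mgrid[0:480,0:640]
    P=np.stack([(u-K[0,2])/K[0,0]*z,(v-K[1,2])/K[1,1]*z,z],-1)
    W=(P-t)@R; W[z==0]=np.nan
    if f: cv2.imwrite(f,s["img"][:,:,::-1])
    return s["img"],W,(K,R,t)
E
python3 - <<'E'
from h import *
for n in("scene","top"):
    i,W,c=snap(n,f"pics/{n}0.png"); np.savez(f"{n}0.npz",i=i,W=W); print(n,-c[1].T@c[2])
s=ctrl.read_state(); print(s)
E
```

```text
scene [-0.28769901  0.5738273   0.83533661]
top [0.09070439 0.05526584 1.8374208 ]
{'time_s': 0.1, 'qpos': array([-1.17674238e+00,  9.18041426e-02,  1.23180188e+00, -6.64169752e-06,
        1.81980846e+00, -5.67175533e-02]), 'joint_velocities': array([-6.80855087e-04, -9.07770648e-04, -1.55064105e-03, -6.63185569e-05,
       -1.48787409e-04, -7.03826788e-04]), 'joint_torque': array([ 3.29800670e-03, -4.60218179e+01, -4.19217539e+01,  2.26153577e-05,
        1.05587533e-02, -9.40829835e-06]), 'position': array([ 0.26128115, -0.53982812,  0.23023107]), 'tcp_rot': array([-3.06038644e+00, -7.01686953e-01,  4.90084103e-04]), 'force': array([-0.78598666,  0.03791368,  0.78577889]), 'moment': array([ 0.00818954, -0.01194517,  0.03557244]), 'grip_force': 0.0, 'grip_width': 0.08523011864153933}
```

View pics/scene0.png

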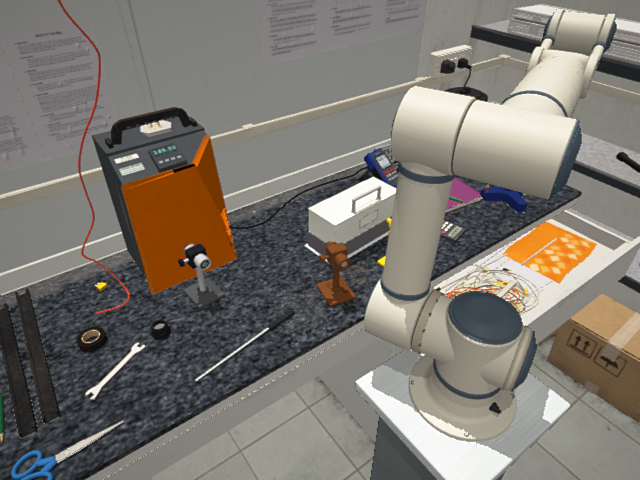

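View pics/top0.png

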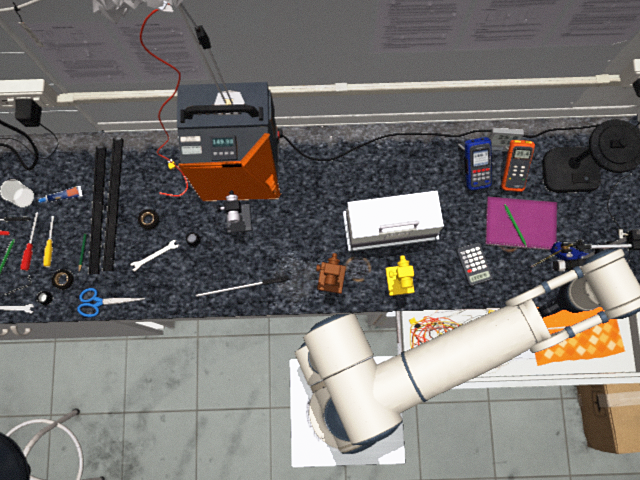

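The scene view shows the rack's white cover with its bar near (365,195), the grey/white thermometer near (200,262), and a brown look-alike at (335,262). The top view shows the cover at (395,218), bar (402,225), thermometer (233,212), brown (332,272) and yellow (400,275) look-alikes.

```bash
python3 - <<'E'
import numpy as np,cv2
for n,b,l in(("top",(335,450,185,255),(215,255,185,240)),("scene",(300,400,170,265),(175,222,235,305))):
    d=np.load(n+"0.npz");i=d["i"].astype(int);W=d["W"]
    def reg(b): 
        s=np.s_[b[2]:b[3],b[0]:b[1]]; return i[s].reshape(-1,3),W[s].reshape(-1,3)
    c,P=reg(b)
    m=(abs(P[:,2]-.134)<.006)&(c.min(1)>120)
    T=P[m]; r=cv2.minAreaRect(T[:,:2].astype(np.float32)); print(n,"sheet",m.sum(),r,np.median(T[:,2]))
    m=(P[:,2]>.16)&(P[:,2]<.19); B=P[m]; 
    if len(B):
        print("bar",m.sum(),B.mean(0),cv2.minAreaRect(B[:,:2].astype(np.float32)),B[:,2].max())
        v=np.linalg.svd(B[:,:2]-B[:,:2].mean(0))[2][0]; print("bar dir",np.degrees(np.arctan2(v[1],v[0])))
    m=(abs(P[:,2]-.05)<.006); 
    c,P=reg(l)
    for lo,hi in((.003,.03),(.03,.1),(.106,.13),(.13,.147),(.147,.17)):
        m=(P[:,2]>lo)&(P[:,2]<hi); Q=P[m]
        if m.sum()>4: print("th",lo,hi,m.sum(),Q.mean(0).round(4),cv2.minAreaRect(Q[:,:2].astype(np.float32)),Q.min(0).round(3),Q.max(0).round(3))
d=np.load("top0.npz");i=d["i"];W=d["W"]
big=cv2.resize(i[180:300,210:450],None,fx=3.3,fy=3.3,interpolation=cv2.INTER_CUBIC);cv2.imwrite("pics/topc.png",big[:,:,::-1])
for u,v in((332,272),(400,275),(193,239),(475,262),(260,284),(240,160)): print(u,v,W[v,u].round(3))
E
```

```text
top sheet 2704 ((0.5394977331161499, -0.1568865180015564), (0.10862507671117783, 0.2589501738548279), 5.963766574859619) 0.13452863960292075
bar 144 [ 0.49796118 -0.15966841  0.17597368] ((0.4984016418457031, -0.15897494554519653), (0.01082694623619318, 0.10812661796808243), 5.766096591949463) 0.1865533666373931
bar dir -84.07253673209564
th 0.003 0.03 654 [0.5654 0.3067 0.0099] ((0.5716937780380249, 0.316611647605896), (0.12264525890350342, 0.12633547186851501), 89.60515594482422) [0.508 0.255 0.003] [0.635 0.378 0.03 ]
th 0.03 0.1 201 [0.629  0.3076 0.0676] ((0.6047670245170593, 0.310048907995224), (0.1240352913737297, 0.056109827011823654), 89.54166412353516) [0.577 0.248 0.03 ] [0.633 0.372 0.1  ]
th 0.106 0.13 158 [0.5983 0.3008 0.1201] ((0.583311915397644, 0.3010813593864441), (0.09605898708105087, 0.11456653475761414), 0.2153424769639969) [0.535 0.244 0.106] [0.632 0.359 0.13 ]
th 0.13 0.147 344 [0.5845 0.3064 0.1393] ((0.5823085308074951, 0.29758045077323914), (0.09676574915647507, 0.11285197734832764), 0.6782551407814026) [0.534 0.242 0.13 ] [0.631 0.355 0.147]
th 0.147 0.17
[... 926 characters left out ...]
4 0.1197] ((0.582653284072876, 0.28157487511634827), (0.09875625371932983, 0.13557538390159607), 1.1052278280258179) [0.533 0.215 0.106] [0.632 0.349 0.13 ]
th 0.13 0.147 497 [0.5863 0.3055 0.1389] ((0.593130350112915, 0.3065992593765259), (0.0834854245185852, 0.11708425730466843), 64.599609375) [0.533 0.244 0.13 ] [0.632 0.349 0.147]
th 0.147 0.17 159 [0.6047 0.3113 0.152 ] ((0.5977156162261963, 0.3052598536014557), (0.07000070810317993, 0.04817937687039375), 6.824404239654541) [0.561 0.284 0.147] [0.631 0.333 0.169]
332 272 [0.376 0.029 0.144]
400 275 [ 0.36  -0.157  0.157]
193 239 [0.514 0.442 0.009]
475 262 [ 0.416 -0.402  0.007]
260 284 [ 0.372  0.243 -0.003]
240 160 [0.644 0.257 0.327]
```

View pics/topc.png

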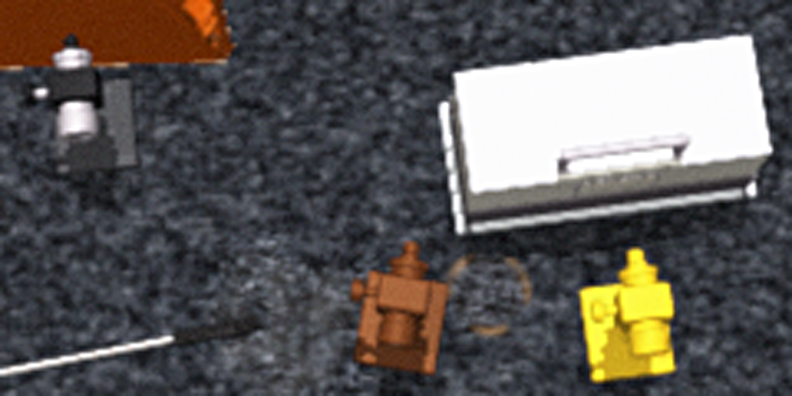

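Request:
drive_tool:
  steps:
    - [[0.03, -0.02, -0.03, -1.1], [0.09, -0.055, -0.03, -2.2], [0.14, -0.09, -0.03, -3.3], [0.19, -0.12, -0.03, -4.4], [0.24, -0.15, -0.03, -5.5], [0.29, -0.18, -0.03, -6.6], [0.34, -0.215, -0.03, -7.7], [0.379, -0.239, -0.03, -8.77]]
  gripper: 0.5
  newtons: 40

```text
time_s: 1.1
position: [0.4991, -0.1575, 0.2609]
tcp_rot: [-2.095, -2.341, -0.0]
force: [-0.2, -1.1, 0.2]
grip_width: 0.0427
grip_force: 0.0
```

```bash
python3 - <<'E'
import numpy as np,cv2
from scipy.optimize import least_squares
Q=[]
for n,l in(("top",(215,255,185,240)),("scene",(175,222,235,305))):
    d=np.load(n+"0.npz");s=np.s_[l[2]:l[3],l[0]:l[1]]
    c=d["i"][s].reshape(-1,3).astype(int);P=d["W"][s].reshape(-1,3)
    m=(P[:,2]>.118)&(P[:,2]<.146)&(P[:,0]<.62)&(c.max(1)-c.min(1)<40)&(P[:,0]>.5)
    print(n,m.sum(),np.percentile(P[m],[2,50,98],axis=0).round(3).tolist()); Q.append(P[m])
    m=(P[:,2]>.002)&(P[:,2]<.02)&(c.max(1)-c.min(1)<12);
for q in Q+[np.vstack(Q)]:
    def f(p):
        a=p[1]; e=-(q[:,0]-.57)*np.sin(a)+(q[:,1]-p[0])*np.cos(a)
        return np.hypot(e,q[:,2]-.125)-.0165
    r=least_squares(f,[.3,0.],loss="soft_l1",f_scale=.002); p=r.x
    m=abs(f(p))<.004; t=(q[m,0]-.57)*np.cos(p[1])+(q[m,1]-p[0])*np.sin(p[1])
    e=t.min();e2=np.percentile(t,2);print("y0",p[0].round(4),"yaw",np.degrees(p[1]).round(2),"inl",m.sum(),len(q),"front t",e,e2,"lens",(.57+e*np.cos(p[1])).round(4),(p[0]+e*np.sin(p[1])).round(4))
from rig import ctrl; s=ctrl.read_state(); print(s["position"],s["tcp_rot"])
E
```

```text
top 312 [[0.537, 0.284, 0.121], [0.571, 0.306, 0.138], [0.615, 0.347, 0.146]]
scene 403 [[0.534, 0.288, 0.119], [0.562, 0.312, 0.136], [0.608, 0.348, 0.146]]
y0 0.3075 yaw 10.21 inl 159 312 front t -0.03531379861786139 -0.03413759155455894 lens 0.5352 0.3013
y0 0.3116 yaw 35.35 inl 192 403 front t -0.0382061193430913 -0.03474288926531112 lens 0.5388 0.2895
y0 0.3095 yaw 17.07 inl 342 715 front t -0.03748891230364815 -0.036308024274479274 lens 0.5342 0.2985
[ 0.49912492 -0.15746265  0.26092803] [-2.09458906e+00 -2.34070389e+00 -1.08720128e-04]
```

Request:
drive_tool:
  steps:
    - [[-0.002, -0.001, 0.04, 0], [-0.002, -0.001, 0.08, 0], [-0.002, -0.001, 0.106, 0], [-0.002, -0.001, 0.106, 0]]

```text
time_s: 1.6
position: [0.4962, -0.1613, 0.1522]
tcp_rot: [-2.099, -2.33, 0.003]
force: [0.5, -0.7, 0.4]
grip_width: 0.0428
grip_force: 0.0
```

Request:
drive_tool:
  steps:
    - [[0, 0, 0, 0], [0, 0, 0, 0], [0, 0, 0, 0], [0, 0, 0, 0], [0, 0, 0, 0]]
  gripper: 0
  newtons: 40

```text
time_s: 2.22
position: [0.4992, -0.1622, 0.1574]
tcp_rot: [2.099, 2.331, 0.004]
force: [5.7, 0.6, 2.4]
grip_width: 0.0083
grip_force: 39.3
```

Request:
drive_tool:
  steps:
    - [[0, 0.01, -0.008, 0], [0, 0.022, -0.0147, 0], [0, 0.034, -0.02, 0], [0, 0.046, -0.0252, 0], [0, 0.059, -0.0285, 0], [0, 0.072, -0.0313, 0], [0, 0.085, -0.0325, 0], [0, 0.098, -0.033, 0]]

```text
time_s: 3.22
position: [0.5956, -0.1524, 0.1904]
tcp_rot: [2.102, 2.332, -0.001]
force: [-3.5, -2.7, 4.9]
grip_width: 0.0084
grip_force: 41.8
```

Request:
drive_tool:
  steps:
    - [[0, 0.013, 0.001, 0], [0, 0.026, 0.003, 0], [0, 0.039, 0.0065, 0], [0, 0.051, 0.0105, 0], [0, 0.063, 0.016, 0], [0, 0.063, 0.016, 0]]

```text
time_s: 3.98
position: [0.6597, -0.1458, 0.1721]
tcp_rot: [2.101, 2.332, 0.001]
force: [2.8, -5.1, 4.5]
grip_width: 0.0085
grip_force: 44.0
```

Request:
drive_tool:
  steps:
    - [[0, 0, 0, 0], [0, 0, 0, 0], [0, 0, -0.02, 0], [0, 0, -0.05, 0], [0, 0, -0.09, 0], [0, 0, -0.12, 0]]
  gripper: 0.3

```text
time_s: 4.72
position: [0.6576, -0.1448, 0.2962]
tcp_rot: [2.1, 2.333, 0.002]
force: [0.3, 0.1, 0.1]
grip_width: 0.0255
grip_force: 0.0
```

```bash
python3 - <<'E'
from h import *
i,W,c=snap("scene","pics/scene1.png")
E
```

```text
(no output)
```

View pics/scene1.png

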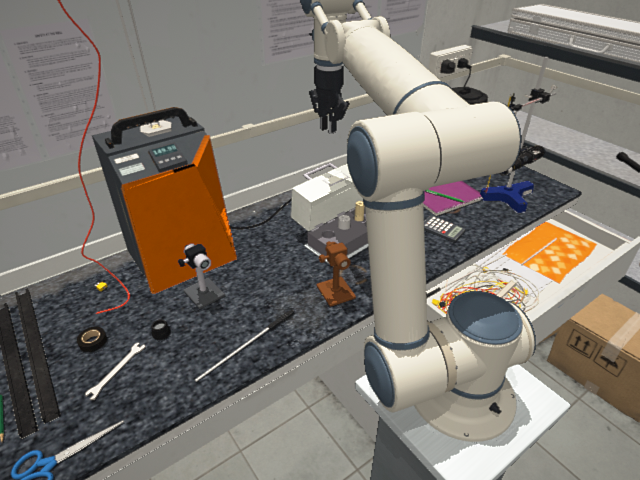

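The cover is back near (320,200) and sinking; one short insert at (343,222) and one brass-coloured one at (358,210) show on the block, the arm hides the rest. I move the arm aside.

Request:
drive_tool:
  steps:
    - [[-0.03, -0.02, -0.02, 0], [-0.08, -0.05, -0.02, 0], [-0.13, -0.08, -0.02, 0], [-0.18, -0.12, -0.02, 0], [-0.23, -0.16, -0.02, 0], [-0.27, -0.2, -0.02, 0], [-0.27, -0.2, -0.02, 0], [-0.27, -0.2, -0.02, 0]]
  gripper: 0.5

```text
time_s: 5.78
position: [0.4871, -0.4342, 0.3131]
tcp_rot: [2.102, 2.334, 0.001]
force: [0.7, 0.1, 0.6]
grip_width: 0.0426
grip_force: 0.0
```

```bash
python3 - <<'E'
from h import *
a=[]
for n,r in(("scene",(165,265,270,400)),("top",(180,255,330,450))):
    i,W,c=snap(n); np.savez(n+"1.npz",i=i,W=W)
    a.append(cv2.resize(i[r[0]:r[1],r[2]:r[3]],(480,360),interpolation=cv2.INTER_CUBIC)if 0 else cv2.resize(i[r[0]:r[1],r[2]:r[3]],(390,300)))
    y=np.radians(6); X=np.array([np.cos(y),np.sin(y)]);Y=np.array([-np.sin(y),np.cos(y)])
    P=W.reshape(-1,3);rel=P[:,:2]-[.5395,-.1569];L=np.c_[rel@X,rel@Y,P[:,2]]
    for k in(-.093,-.031,.031,.093):
        m=(abs(L[:,0]-.01)<.03)&(abs(L[:,1]-k)<.028)&(L[:,2]>.06)&(L[:,2]<.17);q=L[m]
        if m.sum()>3:
            zt=np.percentile(q[:,2],90);t=q[q[:,2]>zt-.006];print(n,k,m.sum(),zt.round(4),"top",((t.min(0)+t.max(0))/2).round(4),t.mean(0).round(4),(t.max(0)-t.min(0)).round(3))
    m=(L[:,0]>.03)&(L[:,0]<.4)&(abs(L[:,1])<.12)&(L[:,2]>.06)&(L[:,2]<.25); q=L[m]; print("cover",m.sum(),np.percentile(q,[1,99],axis=0).round(3).tolist())
cv2.imwrite("pics/c1.png",np.hstack(a)[:,:,::-1])
E
```

```text
scene -0.093 217 0.1221 top [ 0.0065 -0.0946  0.1209] [ 0.0061 -0.0904  0.1211] [0.028 0.036 0.009]
scene -0.031 142 0.1017 top [ 0.0088 -0.0307  0.1009] [ 0.0077 -0.0307  0.1006] [0.027 0.025 0.01 ]
scene 0.031 125 0.0795 top [0.0105 0.0319 0.0779] [0.0084 0.0316 0.0779] [0.036 0.034 0.007]
cover 4240 [[0.108, -0.117, 0.061], [0.354, 0.118, 0.248]]
top -0.093 159 0.1255 top [ 0.0078 -0.0921  0.1258] [ 0.0096 -0.0926  0.1236] [0.029 0.028 0.012]
top -0.031 108 0.1063 top [ 0.0102 -0.0302  0.1049] [ 0.0107 -0.0299  0.1043] [0.023 0.024 0.008]
top 0.031 135 0.0836 top [0.009  0.0314 0.0824] [0.0085 0.0312 0.0814] [0.032 0.033 0.009]
top 0.093 8 0.0627 top [0.0119 0.0926 0.062 ] [0.0021 0.0886 0.0614] [0.055 0.053 0.004]
cover 3514 [[0.049, -0.118, 0.061], [0.353, 0.118, 0.248]]
```

View pics/c1.png

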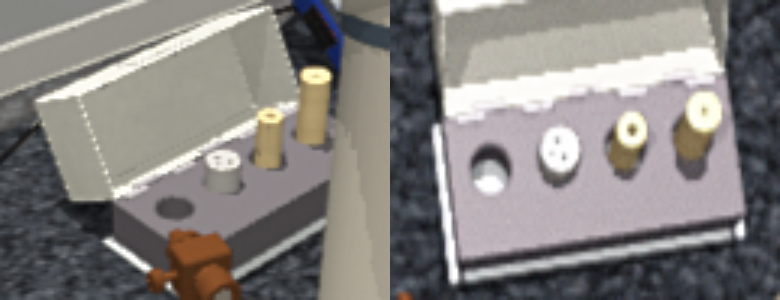

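Long insert is the right-most (c1.png ≈(315,75) scene crop / (705,110) top crop), thin in the middle, short next, left socket empty; heights match. Going for the long one.

Request:
drive_tool:
  steps:
    - [[0.04, 0.02, 0.02, 0], [0.09, 0.045, 0.05, 0], [0.14, 0.07, 0.09, 0], [0.178, 0.09, 0.13, 0], [0.178, 0.09, 0.15, 0], [0.178, 0.09, 0.15, 0]]

```text
time_s: 6.62
position: [0.5578, -0.2454, 0.16]
tcp_rot: [-2.095, -2.335, 0.002]
force: [-0.5, -0.8, 0.3]
grip_width: 0.0428
grip_force: 0.0
```

Request:
drive_tool:
  steps:
    - [[-0.0025, 0, 0.03, 0], [-0.0025, 0, 0.06, 0], [-0.0025, 0, 0.079, 0], [-0.0025, 0, 0.079, 0]]

```text
time_s: 7.12
position: [0.5578, -0.2504, 0.0826]
tcp_rot: [-2.101, -2.333, 0.001]
force: [-0.2, -0.1, -0.7]
grip_width: 0.0428
grip_force: 0.0
```

Request:
drive_tool:
  steps:
    - [[0, 0, 0, 0], [0, 0, 0, 0], [0, 0, 0, 0], [0, 0, 0, 0]]
  gripper: 0
  newtons: 70

```text
time_s: 7.62
position: [0.559, -0.251, 0.0851]
tcp_rot: [2.1, 2.332, 0.001]
force: [0.4, 0.1, 6.1]
grip_width: 0.0282
grip_force: 69.7
```

```bash
python3 - <<'E'
from h import *
for n,l in(("top",(215,255,180,240)),("scene",(175,222,235,305))):
    i,W,c=snap(n); np.savez(n+"2.npz",i=i,W=W)
    if n=="top": big=i[l[2]:l[3],l[0]:l[1]]
    else: b2=i[l[2]:l[3],l[0]:l[1]]
cv2.imwrite("pics/l2.png",np.hstack([cv2.resize(big,(400,600)),cv2.resize(b2,(400,600))])[:,:,::-1])
# foot plate: grey low-saturation points 
d=np.load("top2.npz");i=d["i"].astype(int);W=d["W"]
for z0,z1 in((.004,.02),(.115,.1405),(.1405,.15)):
    s=np.s_[180:240,215:255];P=W[s].reshape(-1,3);c=i[s].reshape(-1,3)
    m=(P[:,2]>z0)&(P[:,2]<z1)&(c.max(1)-c.min(1)<30)
    print(z0)
    for p,k in list(zip(P[m],c[m]))[::4]: print(p.round(3).tolist(),k.tolist(),end=";")
    print()
s=ctrl.read_state();print(s["position"],s["grip_width"],s["grip_force"])
E
```

```text
0.004
[0.633, 0.272, 0.011] [78, 60, 61];[0.632, 0.279, 0.005] [111, 93, 83];[0.631, 0.362, 0.004] [39, 44, 54];[0.625, 0.366, 0.016] [55, 59, 69];[0.624, 0.273, 0.008] [37, 41, 52];[0.623, 0.285, 0.004] [37, 41, 47];[0.621, 0.364, 0.009] [58, 64, 74];[0.619, 0.285, 0.007] [102, 103, 107];[0.616, 0.272, 0.016] [63, 61, 65];[0.613, 0.293, 0.015] [108, 104, 113];[0.614, 0.282, 0.01] [104, 103, 107];[0.615, 0.27, 0.006] [49, 48, 57];[0.612, 0.279, 0.007] [98, 97, 104];[0.61, 0.291, 0.006] [108, 111, 115];[0.607, 0.275, 0.015] [92, 93, 98];[0.604, 0.293, 0.013] [109, 109, 113];[0.606, 0.279, 0.005] [102, 102, 107];[0.606, 0.374, 0.007] [72, 75, 85];[0.603, 0.285, 0.007] [96, 98, 102];[0.601, 0.272, 0.011] [80, 80, 82];[0.598, 0.288, 0.012] [96, 100, 104];[0.597, 0.275, 0.015] [101, 101, 106];[0.599, 0.261, 0.005] [59, 66, 73];[0.594, 0.281, 0.014] [94, 92, 97];[0.596, 0.264, 0.005] [67, 67, 78];[0.594, 0.291, 0.007] [96, 94, 98];[0.591, 0.275, 0.013] [99, 104, 103];[0.593, 0.364, 0.008] [60, 64, 69];[0.589, 0.291, 0.01] [95, 97, 100];[0.59, 0.276, 0.007] [101, 102, 107];[0.589, 0.34, 0.0
[... 6221 characters left out ...]
, 62, 62];[0.568, 0.315, 0.149] [57, 55, 58];[0.569, 0.305, 0.141] [64, 60, 63];[0.567, 0.293, 0.147] [57, 51, 54];[0.565, 0.321, 0.149] [46, 46, 48];[0.565, 0.31, 0.148] [24, 26, 25];[0.566, 0.299, 0.142] [25, 26, 24];[0.564, 0.287, 0.147] [19, 20, 21];[0.563, 0.313, 0.146] [29, 30, 32];[0.562, 0.29, 0.146] [34, 30, 30];[0.56, 0.294, 0.142] [173, 167, 172];[0.553, 0.296, 0.147] [225, 214, 221];[0.549, 0.305, 0.142] [250, 247, 250];[0.545, 0.302, 0.143] [252, 250, 252];[0.543, 0.302, 0.141] [254, 252, 254];[0.54, 0.308, 0.143] [250, 246, 249];[0.539, 0.29, 0.145] [191, 181, 189];[0.537, 0.294, 0.141] [184, 174, 180];
[ 0.55905489 -0.25098721  0.08515297] 0.02857726573042853 69.74427223205566
```

View pics/l2.png

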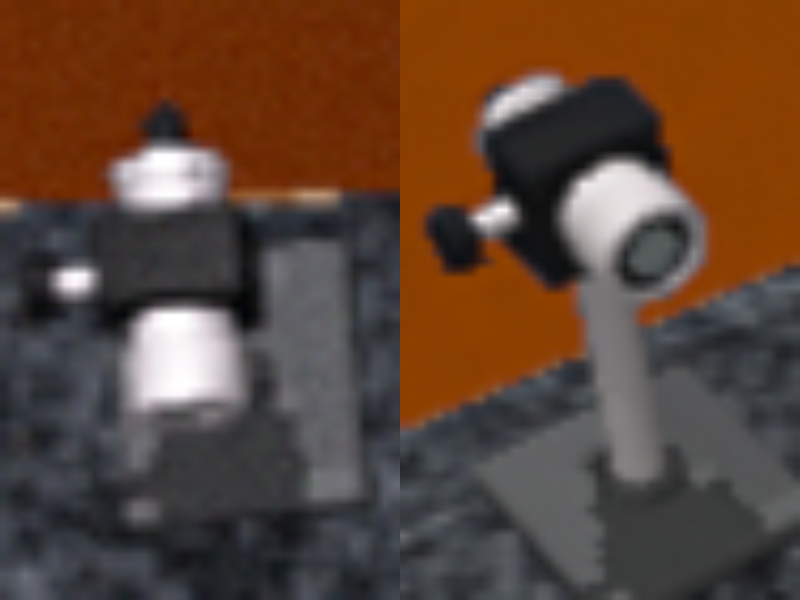

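The left crop shows the thermometer from above: tube front end at (185,410), rear part (170,180), foot edges turned a few degrees; the right crop shows the lens at (655,255). I refit the axis using only the bright tube points.

```bash
python3 - <<'E'
import numpy as np
from scipy.optimize import least_squares
Q=[]
for n,l in(("top",(215,255,180,240)),("scene",(175,222,235,305))):
    d=np.load(n+"2.npz");s=np.s_[l[2]:l[3],l[0]:l[1]]
    c=d["i"][s].reshape(-1,3).astype(int);P=d["W"][s].reshape(-1,3)
    m=(P[:,2]>.113)&(P[:,2]<.148)&(P[:,0]<.615)&(P[:,0]>.525)&(c.min(1)>120)&(abs(P[:,1]-.305)<.022)
    Q.append(P[m])
for q in Q+[np.vstack(Q)]:
    def f(p):
        e=-(q[:,0]-.535)*np.sin(p[1])+(q[:,1]-p[0])*np.cos(p[1]); return np.hypot(e,q[:,2]-.125)-.0165
    p=least_squares(f,[.303,.08],loss="soft_l1",f_scale=.002).x
    t=(q[:,0]-.535)*np.cos(p[1]); print(len(q),"y at x=.535",p[0].round(4),np.degrees(p[1]).round(2),q[:,0].min().round(4),np.median(abs(f(p))).round(4))
E
```

```text
150 y at x=.535 0.3014 5.52 0.5349 0.0024
135 y at x=.535 0.3011 3.75 0.5327 0.0009
285 y at x=.535 0.3011 4.72 0.5327 0.0015
```

Request:
drive_tool:
  steps:
    - [[0, 0, -0.01, 0], [0, 0, -0.025, 0], [0, 0, -0.045, 0], [0, 0, -0.065, 0], [0, 0, -0.085, 0], [0, 0, -0.105, 0], [0, 0, -0.12, 0]]

```text
time_s: 8.6
position: [0.5584, -0.2507, 0.2052]
tcp_rot: [2.101, 2.333, 0.001]
force: [0.5, -0.3, -7.0]
grip_width: 0.0285
grip_force: 69.7
```

Request:
drive_tool:
  steps:
    - [[0, 0, -0.025, 0], [0.015, 0, -0.05, 0], [0.05, -0.006, -0.06, 0], [0.09, -0.011, -0.06, 0], [0.135, -0.016, -0.06, 0], [0.18, -0.021, -0.06, 0], [0.225, -0.027, -0.06, 0], [0.27, -0.032, -0.06, 0]]

```text
time_s: 9.6
position: [0.4976, 0.0159, 0.2639]
tcp_rot: [2.102, 2.334, 0.001]
force: [0.9, 0.8, -7.5]
grip_width: 0.0281
grip_force: 70.4
```

Request:
drive_tool:
  steps:
    - [[0.045, -0.005, 0, 0], [0.09, -0.01, 0, 0], [0.135, -0.016, 0, 0], [0.18, -0.021, 0, 0], [0.22, -0.026, 0, 0], [0.25, -0.03, 0, 0], [0.27, -0.033, 0, 0], [0.28, -0.034, 0, 0]]

```text
time_s: 10.6
position: [0.4347, 0.2904, 0.2635]
tcp_rot: [-2.101, -2.336, 0.0]
force: [-0.2, 0.2, -7.5]
grip_width: 0.0283
grip_force: 70.4
```

Request:
drive_tool:
  steps:
    - [[0, 0, 0.02, 0], [0, 0, 0.045, 0], [0, 0, 0.07, 0], [0, 0, 0.09, 0], [0, 0, 0.105, 0], [0, 0, 0.117, 0], [0, 0, 0.117, 0], [0, 0, 0.117, 0]]

```text
time_s: 11.6
position: [0.4355, 0.2897, 0.1472]
tcp_rot: [2.102, 2.334, 0.002]
force: [-0.4, 0.3, -6.9]
grip_width: 0.0282
grip_force: 70.3
```

```bash
python3 - <<'E'
from h import *
from scipy.optimize import least_squares
for n in("scene","top"):
    i,W,c=snap(n,f"pics/{n}3.png"); P=W.reshape(-1,3)
    m=(np.hypot(P[:,0]-.435,P[:,1]-.292)<.04)&(P[:,2]>.05)&(P[:,2]<.125); q=P[m]
    print(n,m.sum(),q.min(0).round(3) if m.any() else "",q.max(0).round(3) if m.any() else "")
    if m.sum()>30:
        f=lambda p:np.hypot(q[:,0]-p[0]-p[2]*(q[:,2]-.09),q[:,1]-p[1]-p[3]*(q[:,2]-.09))-.015
        r=least_squares(f,[.435,.292,0,0],loss="soft_l1",f_scale=.002);print(r.x.round(4),np.median(abs(f(r.x))))
s=ctrl.read_state();print(s["position"],s["grip_force"],s["time_s"],abs(s["joint_velocities"]).max())
E
```

```text
scene 243 [0.418 0.278 0.067] [0.44  0.307 0.125]
[ 0.4356  0.2911 -0.0077 -0.0039] 0.0006663274811133744
top 27 [0.422 0.277 0.068] [0.442 0.286 0.124]
[0.43564207 0.28980685 0.14743408] 70.33900022506714 11.7 0.002752743485068485
```

View pics/scene3.png

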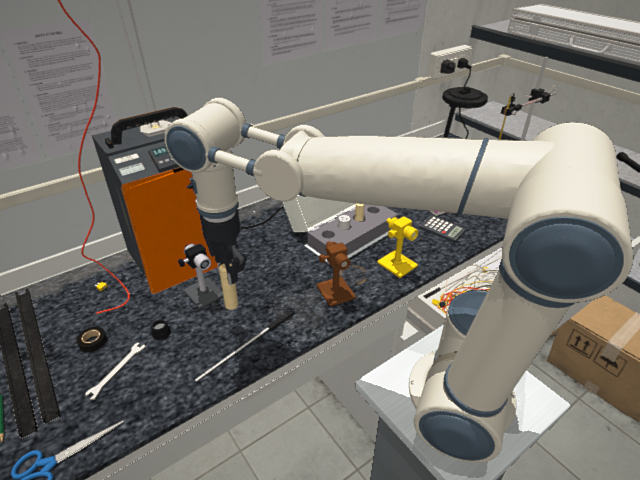

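The insert hangs upright at (229,288) in front of the lens (203,262), the other two stand in the rack at (343,222) and (360,212), and the cover is open behind. It is about 1.5 mm off the lens axis, so I nudge it, let it settle and hand in.

Request:
drive_tool:
  steps:
    - [[0.0015, 0, 0, 0], [0.0015, 0, 0, 0], [0.0015, 0, 0, 0], [0.0015, 0, 0, 0], [0.0015, 0, 0, 0], [0.0015, 0, 0, 0]]

```text
time_s: 12.45
position: [0.435, 0.291, 0.1463]
tcp_rot: [-2.102, -2.334, 0.0]
force: [0.5, -1.2, -6.6]
grip_width: 0.0285
grip_force: 70.3
```

```bash
python3 -c "
from rig import ctrl
print(ctrl.finish_job())"
```

```text
the job is handed in; nothing more can be done
None
```

I handed the job in at 12.5 s: the cover is open, and the long insert is held upright about 10 cm in front of the lens, 1–2 mm off its axis by my camera measurements. The other two inserts are still in their sockets; the hand-in call returned no verdict.

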